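# Unclip the filter cover and discard the spent filter

## Robot

A 6-joint arm with a two-finger parallel gripper is mounted at the origin on a cart in front of the work surface, level with it; the furniture and walls round the work are solid. World frame = base frame: x ahead of the robot, y to its left, z up, the work surface at z = 0. Lengths are in mm, angles in rad, forces in N, time in s.
With the tool pointing down it reaches from about 375 to 750 mm from the base axis. Payload 9 kg.
Tool frame: the origin (TCP) lies between the finger pads; the fingertips stand ctrl.tip_extent ahead of it and the grasp point (between the pads) lies 3 mm ahead of it (ctrl.tip_extent is the distance from the TCP to the fingertips, in mm); z points along the fingers, y is the line along which they close (so a half turn about z gives the same grasp; the last joint's range is limited). The gripper opens to 85 mm and grips with 20 to 120 N. Pads are 22 mm wide; open, the fingers measure 114 mm over their backs; the gripper's body (76 mm by 85 mm) begins 54 mm behind the grasp point. The pads swing forward as they close: fully open they stand 13 mm farther back than shut.
Start: joints at [0.986, 0.104, 0.097, 1.564, 0, 1.353], TCP at [215.183, 560.116, 253.331] pointing down, gripper open.
Joint ranges: [-2.99, 2.99], [-0.84, 1.86], [-1.1, 1.16], [-1.84, 2.11], [-1.51, 1.56], [-3.14, 3.14]. Speed limits (rad/s): [2.22, 2.22, 2.57, 3.14, 3.14, 3.14].

## Interface

Orientations are given as a unit quaternion [w, x, y, z].
In Python, from plant import ctrl gives the robot as it stands.
- The arm moves only by the shell command python3 nudge.py 'ROWS' [OPENING] [FORCE]. ROWS is rows parted by semicolons, their numbers by spaces, 1 to 10 of them, each of 6 numbers: dx, dy, dz in mm, then a rotation vector rx, ry, rz in rad; each row is the pose to reach, as a shift and turn from the pose commanded when the command began, along the tool's axes at that moment; what a row does not reach only later rows make up. A row lasts 1/12 s, in which the tool goes at most 41.7 mm and 0.125 rad, less where a joint would pass 70% of its speed; a pose out of reach is approached as far as the arm can. OPENING is the opening from 0.0 (shut) to 1.0 (fully open), set as the command begins (- or left out keeps the last). The fingers move at their own pace and stop on an object; FORCE is the grip in N (left out, the last holds). Time passes only in rows, so rows that do not move let the fingers close. It prints the time, the measured TCP pose, the force, the opening and the grip force at its end.
- ctrl.get_obs(): the state, without advancing time (a new reading comes with each control period).
- ctrl.get_image(name): name is "scene" or "top" or "wrist"; returns a dict with "color" (420x560x3 uint8, red, green, blue), "z_map" (420x560 float32, mm along the optical axis (not along the pixel's ray), 0 where there is no reading), "fovy" (degrees; the focal length in pixels is half the picture's height over the tangent of half this angle, whatever the lens; pixels are square), "cx", "cy" (the principal point, pixels), "D" ([k1, k2, p1, p2, k3] as OpenCV has them; the pictures are not rectified), "world_from_camera" (4x4, takes a point from camera to world coordinates). Camera axes: x right, y down, z forward; pixel columns grow to the right and rows downward; lengths in mm; the calibration is good to about 2 mm. A picture is of the moment at which its call begins.
- ctrl.close_job(): hands the job in; it is judged then, once.
The state is a dict: "time": time; "qpos": joint angles; "qvel": joint speeds; "tau": joint torques, N m; "eef_pos": TCP position; "tool_rot": TCP orientation; "ft_force": force on the tool from outside, world axes, zero at the start; "ft_torque": the same for the moment, N m; "opening": opening from 0.0 (shut) to 1.0 (fully open); "grasp_force": force on a finger pad.
Only numpy, scipy, OpenCV 4.12 (cv2) and the standard library are available. Lean on these libraries where they do the work, as an engineer would, in place of code of your own. Each camera call takes 0.05 s, during which the arm holds its last target. There are 200 camera calls.

## Task

The intake filter in the sloping white housing is spent. Squeeze the two orange tabs together to unclip the grey cover, take it off and lay it flat, outside up, in the middle of the blue mat and let go. Then draw the spent filter out by its white grip and set it down flat, grip up, in the yellow tray; leave the other things on the bench where they are.

Things in the scene. Friction and masses are not known exactly. Their poses are not given: they have to be found in the camera images.
- housing: fixed filter housing: black foot 155 x 96 mm with a tilted white well on it; origin on the worktop, front is -x. A 52 mm round gauge on a leaning stalk overhangs the well's upper end, 197 to 250 mm above the worktop, its face 20 mm behind the origin (x = +20 mm): it is in the way of a gripper pointing straight down, not of one pointing along -z of the well
- filter_well: fixed white well of the housing. Origin: centre of its rim plane, 85 mm above the worktop. Its z is the rim plane's outward normal, leaning 30 degrees from vertical to the front; x runs up the slope, y is level. Outside 110 (x) x 76 (y) mm, mouth 95 x 56 mm, floor at z = -38 mm. Cover and filter come out along its +z; pulled straight up they may catch
- cover: grey clip-on cover, plate 106 (x) x 76 (y) x 5 mm with louvre slots, 130 g. Origin: middle of the plate's underside; starts at filter_well's origin with the same axes, z outward (plate from z = 0 to 5 mm). Ribs under it reach to z = -16 mm into the well with 1 to 1.5 mm play; laid outside up on a flat surface it stands on them, origin 16 mm above that surface
- tab_pinch (a point): point on the cover midway between its two orange tabs, at z = 22 mm of the cover. The tabs stand up from the plate: outer faces at y = +27 and -27 mm of the cover, each 24 mm wide along x, top at z = 27 mm. Squeeze them along y. With both tabs on their stops the outer faces are 40 mm apart and the cover can be carried by them
- tab_left (a joint): inward travel of the orange tab on the cover's +y side: 0 = sprung out, its hook caught under the well's lip (4 mm overlap); 0.007 m = fully in, at its stop. Spring: about 3 N to start, 8 N fully in. The hook is free beyond about 0.0055 m. Let go, the tab springs out again
- tab_right (a joint): the same for the orange tab on the cover's -y side
- spent_filter: spent filter, 90 g: black frame 88 (x) x 46 (y) x 16 mm with brown-grey pleats and a white grip bar standing on its middle. Origin: middle of the underside, z up through the grip. It starts hidden under the cover, on the well's floor, axes as the well's, its middle 3 mm down the slope from the well's
- filter_grip (a point): centre of the filter's white grip bar, 10 mm below its top and 26 mm above the filter's underside. The bar is 12 mm thick (filter's x), 28 mm long (y) and 20 mm high (its top 36 mm above the underside). In the well its top is 2 mm below the rim plane; grip it across x, with 35 mm or more free on both sides of it for fingers
- mat: fixed flat blue mat, 150 (x) x 120 (y) x 3 mm; origin at the centre of its underside on the worktop, z up. Mat and discard tray may have changed places
- discard_tray: fixed shallow open yellow tray, 150 (x) x 110 (y) x 28 mm outside, walls and floor 4 mm; origin at the centre of its underside on the worktop, z up
- timer: white square bench timer with a grey dial, 68 x 68 x 43 mm; a loose bystander; origin at the centre of its underside
- cup: small white open sample cup, 27 mm across, 26 mm high; a loose bystander; origin at the centre of its underside
- cap: round blue bottle cap lying flat, 36 mm across, 14 mm high; a loose bystander; origin at the centre of its underside
- bottle: white dropper bottle with a yellow cap, 34 mm across, 72 mm high; a loose bystander; origin at the centre of its underside
- tips: grey box of yellow pipette tips with a clear lid, 82 x 118 x 54 mm; a loose bystander; origin at the centre of its underside
- carton_red: flat red carton, 72 x 110 x 28 mm; a loose bystander; origin at the centre of its underside
- clamp: blue tube clamp lying flat, 12 x 60 x 17 mm; a loose bystander; origin at the centre of its underside

How it is judged:
By the outcome, as a careful person would: the job done as asked, in the order asked, and still so for the second after the job is handed in, with the robot touching nothing.
It also fails if it takes over 51 s, if anything falls off the work surface, if the arm or the gripper's body presses on something with over 40 N, if the wrist force passes 120 N, or if a joint passes its speed limit or range.

## Working session

There is one attempt and no reset: what is moved stays moved. The work goes in short steps, Python scripts to look and compute and a shell command to move; the robot and the scene stay as the last step left them, time stands still between calls to the robot, and variables do not carry over. Pictures are saved under pics/ and viewed, at most 11 in all, crops included, and the job is handed in when it is done.

```bash
ls; mkdir -p pics; cat > h.py <<'E'
import numpy as np, cv2
from plant import ctrl
def im(n,save=None):
    d=ctrl.get_image(n)
    if save: cv2.imwrite('pics/'+save,d['color'][:,:,::-1])
    h=d['color'].shape[0]; f=h/2/np.tan(np.radians(d['fovy'])/2)
    d['K']=np.array([[f,0,d['cx']],[0,f,d['cy']],[0,0,1]]);return d
def pts(d,uv):
    "depth points in world"
    uv=np.asarray(uv,float).reshape(-1,2)
    n=cv2.undistortPoints(uv.reshape(-1,1,2),d['K'],np.array(d['D'],float)).reshape(-1,2)
    z=d['z_map'][uv[:,1].astype(int),uv[:,0].astype(int)]
    p=np.c_[n*z[:,None],z,np.ones(len(z))]
    return (p@np.array(d['world_from_camera']).T)[z>0,:3]
def plane(d,uv,h):
    uv=np.asarray(uv,float).reshape(-1,1,2)
    n=cv2.undistortPoints(uv,d['K'],np.array(d['D'],float)).reshape(-1,2)
    T=np.array(d['world_from_camera']);r=np.c_[n,np.ones(len(n))]@T[:3,:3].T
    return T[:3,3]+r*((h-T[2,3])/r[:,2])[:,None]
E
python3 - <<'E'
from h import *
for n in('scene','top','wrist'):
    d=im(n,n+'0.png');print(n,d['fovy'],d['D'],np.round(d['world_from_camera'],2).tolist())
o=ctrl.get_obs();print(ctrl.tip_extent,o['eef_pos'],o['tool_rot'],o['time'],o['opening'])
E
```

```text
nudge.py
pics
plant.py
scene 46.056546960681345 [-0.17771285  0.          0.          0.          0.        ] [[0.82, -0.28, 0.51, -146.86], [-0.58, -0.39, 0.71, -997.39], [0.0, -0.88, -0.48, 740.59], [0.0, 0.0, 0.0, 1.0]]
top 46.06978058872442 [0.04438651 0.         0.         0.         0.        ] [[0.06, -0.97, 0.23, 310.81], [-1.0, -0.06, 0.01, -66.17], [0.0, -0.23, -0.97, 1097.88], [0.0, 0.0, 0.0, 1.0]]
wrist 64.09629577269682 [-0.01945533  0.          0.          0.          0.        ] [[0.36, 0.88, 0.3, 135.77], [0.93, -0.34, -0.12, 589.86], [-0.0, 0.33, -0.95, 372.82], [0.0, 0.0, 0.0, 1.0]]
22.0 [215.03335655 559.90400741 252.69586942] [-1.98604918e-04  1.82371433e-01  9.83229578e-01 -4.66369696e-04] 0.15 1.0016054840172977
```

View pics/top0.png

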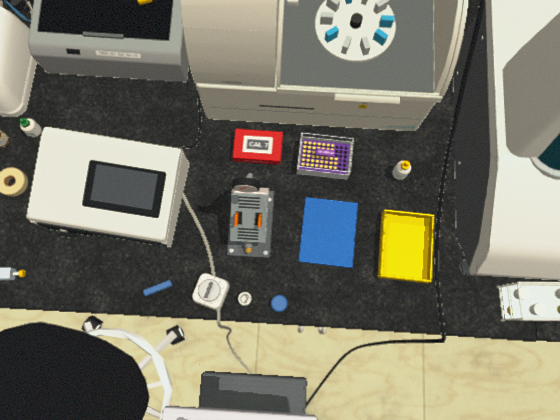

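View pics/scene0.png

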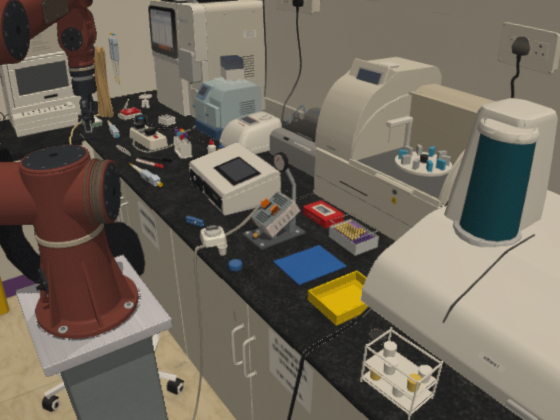

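Top view: the housing is around (250,222) with the orange tabs at about (234,219) and (262,219). The blue mat is at (329,232) and the yellow tray at (406,246). The gauge is at the upper end of the well. The scene view agrees.

```bash
python3 - <<'E'
from h import *
d=im('top');c=d['color'];hsv=cv2.cvtColor(c,cv2.COLOR_RGB2HSV)
def comps(m,name,h,amin=20,roi=None):
    n,l,s,ce=cv2.connectedComponentsWithStats(m.astype(np.uint8))
    for i in range(1,n):
        if s[i,4]<amin: continue
        x,y=ce[i]
        if roi and not(roi[0]<x<roi[1] and roi[2]<y<roi[3]): continue
        v,u=np.nonzero(l==i);P=pts(d,np.c_[u,v])
        r=cv2.minAreaRect(np.c_[u,v].astype(np.float32)); b=plane(d,cv2.boxPoints(r),h)
        print(name,ce[i].round(1),s[i,4],'depth med',np.median(P,0).round(1),'box centre',b.mean(0).round(1),'edges',np.linalg.norm(np.diff(b,axis=0),axis=1).round(1),'yaw',np.degrees(np.arctan2(*(b[1]-b[0])[[1,0]])).round(1))
H,S,V=hsv[...,0].astype(int),hsv[...,1],hsv[...,2]
comps((H>100)&(H<120)&(S>150)&(V>80),'blue',3,300,(280,380,150,290))
comps((H>22)&(H<34)&(S>150)&(V>80),'yellow',28,300)
comps((H>4)&(H<20)&(S>150)&(V>120),'orange',120,10,(215,285,180,270))
# plate plane: fit from depth in cover region
u,v=np.meshgrid(np.arange(230,272),np.arange(195,245));P=pts(d,np.c_[u.ravel(),v.ravel()])
g=P[(P[:,2]>45)&(P[:,2]<130)]
nexp=None
best=0;rng=np.random.default_rng(0)
for _ in range(500):
    a=g[rng.choice(len(g),3,False)];n=np.cross(a[1]-a[0],a[2]-a[0]);L=np.linalg.norm(n)
    if L<50: continue
    n/=L;k=np.abs((g-a[0])@n)<1.5
    if k.sum()>best: best=k.sum();K=k
q=g[K];m=q.mean(0);n=np.linalg.svd(q-m)[2][2];n*=np.sign(n[2])
print('plane',best,len(g),m,n,'tilt',np.degrees(np.arccos(n[2])),'yaw',np.degrees(np.arctan2(-n[1],-n[0])), q.min(0),q.max(0))
b=cv2.resize(c[165:270,200:300],None,fx=6,fy=5.7,interpolation=cv2.INTER_CUBIC);cv2.imwrite('pics/h.png',b[:,:,::-1])
E
```

```text
blue [328.2 232.2] 3490 depth med [ 536.6 -170.     1.9] box centre [ 537.8 -170.5    3. ] edges [150.6 125.2 150.1] yaw -3.7
yellow [406.2 245.9] 3739 depth med [ 515.6 -344.8    3.6] box centre [ 513.1 -339.2   28. ] edges [159.5 121.  159.2] yaw -2.8
orange [235.8 219. ] 42 depth med [531.4  30.5 103.2] box centre [528.9  30.1 120. ] edges [ 6.1 27.1  6.1] yaw -86.4
orange [259.1 220.4] 36 depth med [530.4 -17.2 106.4] box centre [528.8 -17.7 120. ] edges [ 4.1 25.   4. ] yaw -86.4
orange [248.5 248.8] 10 depth med [484.1   4.2  25.3] box centre [467.1  -0.  120. ] edges [8.  6.1 8. ] yaw -86.4
plane 969 1714 [539.55158219   6.46733651  87.88983794] [-0.503945    0.00925497  0.86368616] tilt 30.266981424309545 yaw -1.0521212297034659 [493.70921727 -30.1577334   59.80411779] [583.13680727  45.69379284 114.45400385]
```

View pics/h.png

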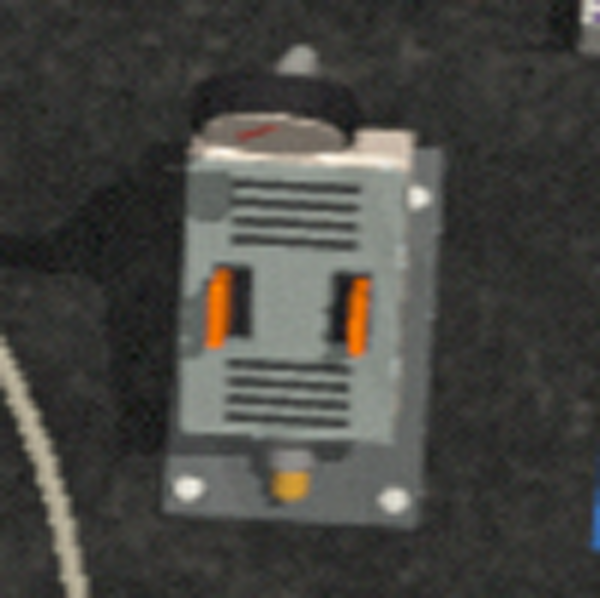

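The crop shows the cover with upright orange tabs near crop (218,305) and (358,315), and the gauge overhanging the upper end. Its depth plane tilts 30.3°, as expected. Next I compute a standoff along the well's normal, to look with the wrist camera.

```bash
cat >> h.py <<'E'
from scipy.spatial.transform import Rotation as Ro
def tool(psi,tilt=30,flip=False):
    p,t=np.radians([psi,tilt]);c,s=np.cos(p),np.sin(p)
    n=np.array([-np.sin(t)*c,-np.sin(t)*s,np.cos(t)]);y=np.array([-s,c,0])
    x=np.cross(y,n)  # well x
    if flip: y=-y
    z=-n;return np.c_[np.cross(y,z),y,z]
def cur():
    o=ctrl.get_obs();q=np.array(o['tool_rot']);return np.array(o['eef_pos']),Ro.from_quat(q[[1,2,3,0]]).as_matrix(),o
def go(pos,R):
    p,R0,o=cur();d=R0.T@(np.array(pos)-p);r=Ro.from_matrix(R0.T@R).as_rotvec()
    print('move',d.round(1),r.round(3),'rows',np.linalg.norm(d)/41.7,np.linalg.norm(r)/.125,'t',o['time'])
E
python3 -c "
from h import *
go([455,6,225],tool(-3))"
python3 nudge.py '-30 -30 2 0 0 -.1; -60 -60 4 0 -.1 -.2; -90 -90 6 0 -.2 -.3; -120 -120 8 0 -.3 -.3; -150 -150 10 0 -.4 -.3; -180 -180 12 0 -.5 -.3; -210 -210 14 -.083 -.52 -.307; -240 -240 16 -.083 -.52 -.307; -270 -270 18 -.083 -.52 -.307; -300 -300 20 -.083 -.52 -.307'; python3 -c "
from h import *
go([455,6,225],tool(-3))"
```

```text
time: 1.03
eef_pos: [392.8, 258.1, 240.3]
tool_rot: [0.247, 0.028, 0.969, -0.018]
ft_force: [0.8, 1.3, 1.8]
opening: 1.001
grasp_force: 0.0
move [ -58.5 -247.4   55.2] [-0.023 -0.024  0.002] rows 6.238580500472206 0.26852440516404347 t 1.0333
```

```bash
python3 nudge.py '0 0 0 0 0 0; 0 0 0 0 0 0;0 0 0 0 0 0'; python3 -c "
from h import *
go([455,6,225],tool(-3))"
```

```text
time: 1.28
eef_pos: [392.6, 259.4, 243.3]
tool_rot: [0.249, 0.029, 0.968, -0.017]
ft_force: [-0.3, -0.1, 0.4]
opening: 0.999
grasp_force: 0.0
move [ -57.7 -248.5   57.8] [-0.021 -0.02  -0.001] rows 6.273141466095728 0.23605088771291055 t 1.2833
```

```bash
python3 nudge.py '-8 -30 8 0 0 0; -16 -60 16 0 0 0; -24 -90 24 -.02 -.02 0; -30 -120 30 -.02 -.02 0; -36 -150 36 -.02 -.02 0; -44 -180 44 -.02 -.02 0; -50 -210 50 -.02 -.02 0;-54 -235 55 -.02 -.02 0; -58 -248 58 -.02 -.02 0; -58 -248 58 -.02 -.02 0'; python3 nudge.py '0 0 0 0 0 0; 0 0 0 0 0 0'; python3 -c "
from h import *
go([455,6,225],tool(-3));d=im('wrist','w1.png')"
```

```text
time: 2.12
eef_pos: [510.8, 19.1, 234.0]
tool_rot: [0.24, 0.025, 0.97, -0.007]
ft_force: [0.4, -0.2, 0.4]
opening: 1.0
grasp_force: 0.0
time: 2.28
eef_pos: [510.5, 20.1, 234.1]
tool_rot: [0.24, 0.026, 0.97, -0.007]
ft_force: [0.8, 0.1, -0.1]
opening: 0.997
grasp_force: 0.0
move [ 52.6 -17.1 -17.5] [-0.001 -0.039 -0.001] rows 1.391008471763008 0.31121912138569713 t 2.2833
```

View pics/w1.png

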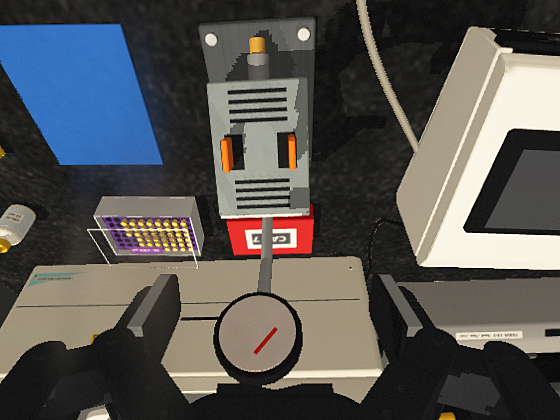

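The wrist view shows the cover with tabs at about (228,155) and (293,152), the rim below at y=215 and the gauge at (258,335). The mat is at upper left. I'll measure the cover from this closer view.

```bash
cat > meas.py <<'E'
from h import *
def cover(d):
    hsv=cv2.cvtColor(d['color'],cv2.COLOR_RGB2HSV);H,S,V=[hsv[...,i].astype(int) for i in range(3)]
    n,l,s,ce=cv2.connectedComponentsWithStats(((H>4)&(H<20)&(S>150)&(V>100)).astype(np.uint8))
    out=[]
    for i in range(1,n):
        if s[i,4]<60: continue
        v,u=np.nonzero(l==i);P=pts(d,np.c_[u,v]);
        if not 70<np.median(P[:,2])<140: continue
        out.append(P);print('tab',ce[i].round(1),s[i,4],'med',np.median(P,0).round(1),'lo',np.percentile(P,2,0).round(1),'hi',np.percentile(P,98,0).round(1))
    return out
if __name__=='__main__':
    d=im('wrist');T=cover(d)
    # plate: depth points near the two tabs, plane with normal ~30 deg
    v,u=np.mgrid[60:225,180:330];P=pts(d,np.c_[u.ravel(),v.ravel()])
    n=-tool(-3)[:,2];mid=(np.median(T[0],0)+np.median(T[1],0))/2
    for k in range(4):
        h=(P-mid)@n; 
        if k==0:
            hh,e=np.histogram(h,bins=np.arange(-30,5,1));c=e[hh.argmax()]+.5;
        else: h=(P-m)@n;c=0
        q=P[(abs(h-c)<2)&(np.linalg.norm(P-mid,axis=1)<75)];m=q.mean(0);n=np.linalg.svd(q-m)[2][2];n*=np.sign(n[2])
    print('n',n,'tilt',np.degrees(np.arccos(n[2])),'psi',np.degrees(np.arctan2(-n[1],-n[0])),len(q))
    y=np.cross(n,[1,0,0]);y/=np.linalg.norm(y);y=np.cross([0,0,1],-n*[1,1,0]);y/=np.linalg.norm(y);x=np.cross(y,n)
    ab=np.c_[(q-m)@x,(q-m)@y].astype(np.float32);r=cv2.minAreaRect(ab[(abs(ab)<[58,42]).all(1)]);print('rect',r)
    cen=m+x*r[0][0]+y*r[0][1];print('plate-top centre',cen,'origin',cen-5*n)
    t=[np.c_[(t-cen)@x,(t-cen)@y,(t-cen)@n] for t in T]
    for a in t: print('tab in plate (x,y,z above plate top)',np.median(a,0).round(1),np.percentile(a,[3,97],axis=0).round(1).tolist())
E
python3 meas.py; python3 nudge.py '0 0 0 0 0 0'; python3 -c "
from h import *
go([455,6,225],tool(-3));print(cur()[2]['qpos'])"
```

```text
tab [290.6 151.5] 245 med [528.8  31.  106.2] lo [519.3  28.7  86.7] hi [539.4  33.5 112.5]
tab [225.6 154. ] 362 med [530.5 -16.3 103.8] lo [519.7 -20.5  87.6] hi [544.8 -15.3 112. ]
n [-4.98665714e-01  7.66192619e-04  8.66794046e-01] tilt 29.91180243658624 psi -0.08803406287968674 12118
rect ((3.3927459716796875, -0.5581398010253906), (105.54692077636719, 75.94215393066406), 0.22384025156497955)
plate-top centre [540.18606641   6.69029596  88.19701958] origin [542.67939498   6.68646499  83.86304935]
tab in plate (x,y,z above plate top) [-1.4 24.3 21.6] [[-12.3, 22.0, 1.8], [10.7, 26.7, 22.8]]
tab in plate (x,y,z above plate top) [ -0.8 -23.   20.8] [[-11.9, -26.8, 2.4], [10.5, -22.0, 23.0]]
time: 2.47
eef_pos: [510.6, 21.3, 234.3]
tool_rot: [0.24, 0.025, 0.97, -0.006]
ft_force: [0.0, 0.1, -0.1]
opening: 1.001
grasp_force: 0.0
move [ 52.8 -18.1 -17.3] [ 0.    -0.038  0.002] rows 1.4020347270152371 0.3064985560982197 t 2.4667
[-0.27325805 -0.84104021 -0.76823058  1.16836711  0.10240649 -0.19771595]
```

The plate measures 105.5 × 75.9 mm with a 29.9° tilt, yaw about 0 and origin about (542.7, 6.7, 84.3). That matches the given sizes and height. Joint 2 is at its limit out here, so I'll approach from lower down.

```bash
cat >> h.py <<'E'
O=np.array([542.7,6.7,84.4])
def W(x,y,z): R=tool(0);return O-R[:,0]*x+R[:,1]*y-R[:,2]*z
E
python3 -c "
from h import *
print(W(0,0,75),W(0,0,31));go(W(0,0,75),tool(0))"
```

```text
[505.2          6.7        149.35190528] [527.2          6.7        111.24678752]
move [ 43.8 -14.8  73. ] [-0.025 -0.038 -0.044] rows 2.0714844027695603 0.5096310921075049 t 2.4667
```

```bash
python3 nudge.py '0 0 20 0 0 0; 10 -4 40 0 0 0; 25 -8 55 -.025 -.038 -.044; 35 -12 65 -.025 -.038 -.044; 44 -15 73 -.025 -.038 -.044;44 -15 73 -.025 -.038 -.044; 44 -15 73 -.025 -.038 -.044;44 -15 73 -.025 -.038 -.044'; python3 -c "
from h import *
go(W(0,0,31),tool(0));print(cur()[2]['qpos'])"
```

```text
time: 3.13
eef_pos: [524.1, 4.5, 150.5]
tool_rot: [0.25, 0.001, 0.968, 0.0]
ft_force: [0.5, -0.2, -0.2]
opening: 0.999
grasp_force: 0.0
move [16.4  2.2 35.9] [ 0.    -0.018 -0.002] rows 0.9467812281151173 0.14156612569476426 t 3.1333
[-0.32928629 -0.84089087 -0.92632185  1.00243291  0.15753076 -0.2882598 ]
```

```bash
python3 -c "
from h import *
d=im('top');v,u=np.mgrid[150:215,210:290];P=pts(d,np.c_[u.ravel(),v.ravel()])
k=(P[:,2]>170)&(P[:,2]<260)&(abs(P[:,1]-6)<50);print(k.sum(),np.percentile(P[k],[1,10,50,90,99],axis=0).round(1))
for t in (30,24,20,16):
  print(t);go(W(0,0,45),tool(0,t))
"
```

```text
368 [[562.9 -16.7 173.8]
 [563.5 -11.6 210. ]
 [566.2   6.5 237.6]
 [576.3  25.2 246.5]
 [602.8  31.4 248.4]]
30
move [16.8  2.2 22. ] [ 0.    -0.017 -0.002] rows 0.6650739831295301 0.13865730486262298 t 3.1833
24
move [16.8  2.2 22. ] [ 0.     0.088 -0.002] rows 0.6650739831295301 0.7002012349627813 t 3.1833
20
move [16.8  2.2 22. ] [ 0.     0.157 -0.002] rows 0.6650739831295301 1.2586259916188973 t 3.1833
16
move [16.8  2.2 22. ] [ 0.     0.227 -0.002] rows 0.6650739831295301 1.8171002374474479 t 3.1833
```

Gauge face is at x≈563, z up to 249. A grip tilted about 20° keeps the arm off its joint-2 limit and still clears the gauge by over 13 mm. The flat pads allow this turn about y.

```bash
python3 nudge.py '4 0 0 0 .1 0; 14 2 12 0 .157 0; 18 2 21 0 .157 0; 18 2 21 0 .157 0; 18 2 21 0 .157 0' 1; python3 -c "
from h import *
go(W(2,0,32),tool(0,20));go(W(0,0,60),tool(0,20));print(cur()[2]['qpos'],ctrl.tip_extent)"
```

```text
time: 3.6
eef_pos: [517.7, 6.8, 121.3]
tool_rot: [0.173, 0.001, 0.985, 0.001]
ft_force: [-1.0, -0.3, 0.5]
opening: 1.001
grasp_force: 0.0
move [-7.3 -0.1 11.4] [ 0.002 -0.001 -0.002] rows 0.32447483880347183 0.023261772165415036 t 3.6
move [ -0.4  -0.1 -15.8] [ 0.002 -0.001 -0.002] rows 0.37973730295319147 0.023261772165415036 t 3.6
[-0.29729957 -0.61109599 -0.79424225  1.05449813  0.10159819 -0.27851933] 22.0
```

Now there is plenty of room (j2 = -0.61). Moving down, then looking before squeezing.

```bash
python3 nudge.py '-4 0 6 0 0 0; -7 0 11 0 0 0; -7 0 11.4 0 0 0;-7 0 11.4 0 0 0' 1; python3 nudge.py '0 0 0 0 0 0;0 0 0 0 0 0;0 0 0 0 0 0;0 0 0 0 0 0' 0.75 40;  python3 -c "
from h import *
go(W(2,0,32),tool(0,20));im('wrist','w2.png');print(ctrl.tip_extent)"
```

```text
time: 3.93
eef_pos: [528.3, 6.5, 113.7]
tool_rot: [0.173, 0.001, 0.985, 0.001]
ft_force: [-0.1, -0.3, -0.8]
opening: 0.999
grasp_force: 0.0
time: 4.27
eef_pos: [528.4, 6.4, 113.7]
tool_rot: [0.173, 0.001, 0.985, 0.001]
ft_force: [0.6, -0.9, -0.1]
opening: 0.747
grasp_force: 0.0
move [0.2 0.3 0.6] [ 0.001 -0.001 -0.002] rows 0.01655253247292296 0.020863712791235514 t 4.2667
22.0
```

View pics/w2.png

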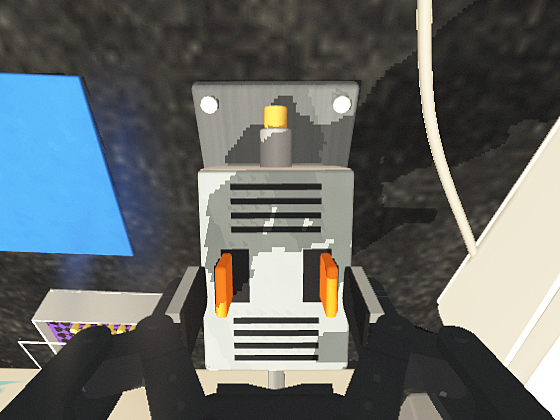

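Wrist view: tabs at (224,285) and (328,285), with the pads straddling them at (185,295) and (362,300). The grip is well aligned, so squeeze.

```bash
python3 nudge.py '0 0 0 0 0 0;0 0 0 0 0 0;0 0 0 0 0 0;0 0 0 0 0 0;0 0 0 0 0 0;0 0 0 0 0 0;0 0 0 0 0 0' 0.3 45;  python3 -c "
from h import *
print(cur()[2]['qpos']);go(W(2,0,57),tool(0,20))"
```

```text
time: 4.9
eef_pos: [528.4, 6.6, 114.7]
tool_rot: [0.173, 0.001, 0.985, 0.001]
ft_force: [-10.7, 2.5, 13.4]
opening: 0.449
grasp_force: 44.2
[-0.28970004 -0.56507829 -0.77604375  1.02585237  0.09865429 -0.27153167]
move [  4.9   0.1 -23.1] [ 0.001 -0.001 -0.002] rows 0.5663659046423457 0.020056107069171727 t 4.9
```

```bash
python3 nudge.py '0.4 0 -2 0 0 0; 1 0 -5 0 0 0;1.6 0 -9 0 0 0; 2.3 0 -13 0 0 0'; python3 nudge.py '1 0 -5 0 0 0; 2 0 -10 0 0 0; 3 0 -15 0 0 0;3.5 0 -20 0 0 0'; python3 -c "
from h import *
print(cur()[2]['qpos']);go(W(2,0,57),tool(0,20));im('wrist','w3.png')"
```

```text
time: 5.23
eef_pos: [521.9, 6.4, 125.3]
tool_rot: [0.173, 0.001, 0.985, 0.001]
ft_force: [3.4, -0.3, -0.9]
opening: 0.439
grasp_force: 45.7
time: 5.57
eef_pos: [511.0, 6.5, 142.6]
tool_rot: [0.172, 0.001, 0.985, 0.001]
ft_force: [0.3, -0.5, -2.5]
opening: 0.435
grasp_force: 46.0
[-0.30233017 -0.64233014 -0.77529621  1.10638293  0.10235785 -0.28317104]
move [-2.   0.2  9. ] [ 0.001 -0.003 -0.002] rows 0.22187533030160245 0.029707833406957103 t 5.5667
```

View pics/w3.png

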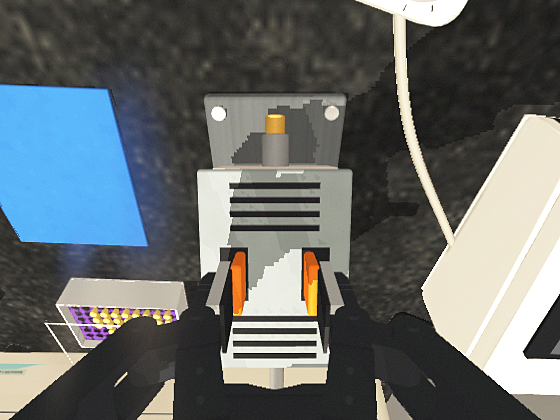

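Cover is free and held, with its ribs about 17 mm above the rim. The open mouth is not visible yet. Swinging sideways to the mat and levelling on the way.

```bash
python3 -c "
from h import *
go([525,-170.5,130],tool(-3,-10))"
```

```text
move [  -8.6 -176.9   17.4] [0.006 0.522 0.051] rows 4.267904431799478 4.196450844891941 t 5.6167
```

```bash
python3 nudge.py '0 -25 0 0 0 0; 0 -60 0 0 0 0; 0 -90 0 0 0.1 0; 0 -120 5 0 .22 0; -4 -150 10 0 .34 .02; -8 -170 17 0 .46 .05; -8 -177 17 0 .522 .05;-8 -177 17 0 .522 .05;-8 -177 17 0 .522 .05'; python3 nudge.py '0 0 0 0 0 0'; python3 -c "
from h import *
go([540,-170.5,52],tool(-3,-10))
d=im('scene','s4.png');d=im('top');c=d['color']
hsv=cv2.cvtColor(d['color'],cv2.COLOR_RGB2HSV);H,S,V=[hsv[...,i].astype(int) for i in range(3)]
v,u=np.mgrid[175:300,280:380];P=pts(d,np.c_[u.ravel(),v.ravel()]);k=(P[:,2]>60)&(P[:,2]<110);np.set_printoptions(suppress=True);print(np.percentile(P[k],[2,50,98],axis=0).round(1))
b=cv2.resize(c[150:290,270:450],None,fx=4,fy=4);cv2.imwrite('pics/t4.png',b[:,:,::-1])"
```

```text
time: 6.37
eef_pos: [524.5, -171.9, 124.9]
tool_rot: [-0.093, 0.026, 0.995, 0.007]
ft_force: [0.2, 0.7, -1.8]
opening: 0.441
grasp_force: 46.1
time: 6.45
eef_pos: [524.8, -170.9, 126.4]
tool_rot: [-0.09, 0.025, 0.996, 0.006]
ft_force: [1.0, 0.2, -1.5]
opening: 0.442
grasp_force: 46.1
move [-28.2   0.6  70.5] [ 0.008 -0.005  0.002] rows 1.8201646826822153 0.07720950992688398 t 6.45Traceback (most recent call last):
  File "<string>", line 6, in <module>
    v,u=np.mgrid[175:300,280:380];P=pts(d,np.c_[u.ravel(),v.ravel()]);k=(P[:,2]>60)&(P[:,2]<110);np.set_printoptions(suppress=True);print(np.percentile(P[k],[2,50,98],axis=0).round(1))
                                                                                                                                          ~~~~~~~~~~~~~^^^^^^^^^^^^^^^^^^^^^^^
    return _quantile_unchecked(
        a, q, axis, out, overwrite_input, method, keepdims, weights)
    return _ureduce(a,
                    func=_quantile_ureduce_func,
    ...<5 lines>...
                    overwrite_input=overwrite_input,
                    method=method)
    r = func(a, **kwargs)
    result = _quantile(arr,
                       quantiles=q,
    ...<2 lines>...
                       out=out,
                       weights=wgt)
    slices_having_nans = np.isnan(arr[-1, ...])
                                  ~~~^^^^^^^^^
IndexError: index -1 is out of bounds for axis 0 with size 0
```

View pics/s4.png

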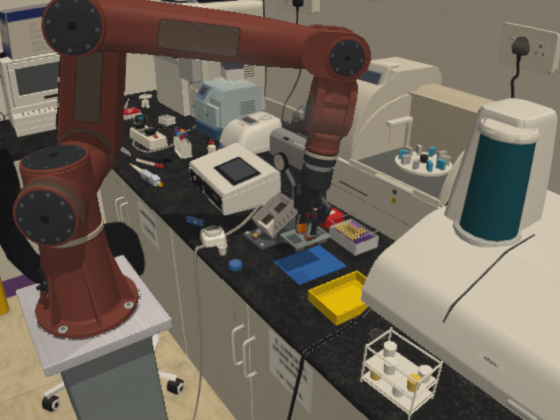

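Scene view: the cover is held level by its tabs at about (305,232), above the mat, and the open well is behind it. The arm hides the top view, so I'll check that the plate is level, and where it is, from wrist-camera depth.

```bash
cat > lev.py <<'E'
from h import *
np.set_printoptions(suppress=True,precision=3)
d=im('wrist');p,R,o=cur()
v,u=np.mgrid[0:420:2,0:560:2];P=pts(d,np.c_[u.ravel(),v.ravel()])
k=(np.linalg.norm((P-p)[:,:2]-[-20,0],axis=1)<60)&(abs(P[:,2]-(p[2]-27))<9)
q=P[k]
for _ in range(4):
    m=np.median(q,0) if _==0 else q.mean(0);n=np.linalg.svd(q-m)[2][2];n*=np.sign(n[2]);q=q[abs((q-m)@n)<1.5]
    q=P[(abs((P-m)@n)<1.5)&(np.linalg.norm(P-m,axis=1)<90)]
print('cover n',n,'m',m,len(q))
c,s,a=cv2.minAreaRect(q[:,:2].astype(np.float32));print('rect',c,s,a,'TCP',p)
hsv=cv2.cvtColor(d['color'],cv2.COLOR_RGB2HSV);mk=(hsv[...,0]>100)&(hsv[...,0]<120)&(hsv[...,1]>150)&(hsv[...,2]>60)
vv,uu=np.nonzero(mk);Q=pts(d,np.c_[uu,vv]);Q=Q[abs(Q[:,2]-2)<8];print('mat pts',len(Q),np.percentile(Q,[1,50,99],axis=0))
E
python3 lev.py
```

```text
cover n [-0.002 -0.004  1.   ] m [ 512.589 -170.129   99.235] 5439
rect (522.05810546875, -170.66590881347656) (75.75253295898438, 104.79519653320312) 87.08464050292969 TCP [ 524.823 -170.349  129.478]
mat pts 2071 [[ 367.315 -224.626   -0.11 ]
 [ 468.469 -153.84     2.621]
 [ 519.172  -64.418    9.427]]
```

Level to within 0.3°, and the plate centre is known relative to the TCP. Lowering it.

```bash
python3 -c "
from h import *
p,R,o=cur();print(p,R.T@(np.array([540.5,-170.3,56.5])-p), R.T@[0,0,-1])"
```

```text
[ 524.82289936 -170.34872575  129.47804326] [-27.99178909   0.41893056  69.19431261] [-0.17224645 -0.00574952  0.98503711]
```

```bash
python3 nudge.py '-10 0 20 0 0 0; -18 0 40 0 0 0; -26 0 60 0 0 0; -28 .4 69 0 0 0; -28 .4 69.2 0 0 0; -28 .4 69.2 0 0 0'; python3 nudge.py '0 0 0 0 0 0'; python3 -c "
from h import *
print(cur()[0])"; python3 lev.py
```

```text
time: 7.1
eef_pos: [540.0, -170.3, 57.1]
tool_rot: [-0.087, 0.025, 0.996, 0.005]
ft_force: [1.2, -0.2, -0.6]
opening: 0.439
grasp_force: 46.1
time: 7.18
eef_pos: [540.8, -170.8, 57.9]
tool_rot: [-0.086, 0.025, 0.996, 0.005]
ft_force: [-0.0, -0.6, -1.8]
opening: 0.439
grasp_force: 46.1
[ 540.82243275 -170.8332092    57.93235578]
cover n [-0.004 -0.002  1.   ] m [ 528.568 -170.606   28.412] 5424
rect (537.9676513671875, -171.0964813232422) (75.70869445800781, 104.6869125366211) 87.03418731689453 TCP [ 541.013 -170.944   57.955]
mat pts 16691 [[ 464.16  -229.208    0.677]
 [ 487.354 -166.207    2.55 ]
 [ 613.874 -108.786    4.069]]
```

```bash
python3 nudge.py '-.3 0 2 0 0 0; -.5 0 3 0 0 0; -.7 0 4 0 0 0; -.8 0 4.6 0 0 0;-.8 0 4.6 0 0 0'; python3 lev.py
```

```text
time: 7.65
eef_pos: [540.7, -170.7, 53.0]
tool_rot: [-0.087, 0.025, 0.996, 0.005]
ft_force: [-3.1, 2.9, 10.3]
opening: 0.437
grasp_force: 49.1
cover n [-0.001  0.001  1.   ] m [ 528.5   -170.529   23.666] 5429
rect (537.3809814453125, -170.82725524902344) (75.72301483154297, 105.4677963256836) 87.18985748291016 TCP [ 540.737 -170.711   53.044]
mat pts 18262 [[ 464.377 -229.115    0.912]
 [ 491.937 -167.254    2.545]
 [ 613.888 -108.863    4.054]]
```

```bash
python3 nudge.py '0 0 0 0 0 0;0 0 0 0 0 0;0 0 0 0 0 0;0 0 0 0 0 0;0 0 0 0 0 0;0 0 0 0 0 0' 0.85; python3 nudge.py '0 0 -10 0 0 0; 0 0 -30 0 0 0; 0 0 -60 0 0 0; 0 0 -100 0 0 0; 0 0 -135 0 0 0;0 0 -150 0 0 0;0 0 -150 0 0 0'; python3 - <<'E'
from h import *
d=im('wrist','w5.png')
E
sed -i 's/p\[2\]-27))<9/float(__import__("sys").argv[1])))<5/' lev.py; python3 lev.py 24
```

```text
time: 8.2
eef_pos: [540.3, -170.5, 51.2]
tool_rot: [-0.087, 0.025, 0.996, 0.005]
ft_force: [1.1, -1.1, -0.4]
opening: 0.851
grasp_force: 0.0
time: 8.78
eef_pos: [568.5, -173.6, 204.6]
tool_rot: [-0.084, 0.025, 0.996, 0.003]
ft_force: [0.5, -0.1, 0.1]
opening: 0.847
grasp_force: 0.0
cover n [-0.001  0.001  1.   ] m [ 535.535 -170.904   23.622] 2038
rect (537.24560546875, -170.7502899169922) (75.68032836914062, 103.23342895507812) 87.29441833496094 TCP [ 566.761 -172.867  199.757]
mat pts 9050 [[ 387.315 -230.902   -0.3  ]
 [ 528.882 -166.257    2.52 ]
 [ 615.232  -78.21     5.59 ]]
```

View pics/w5.png

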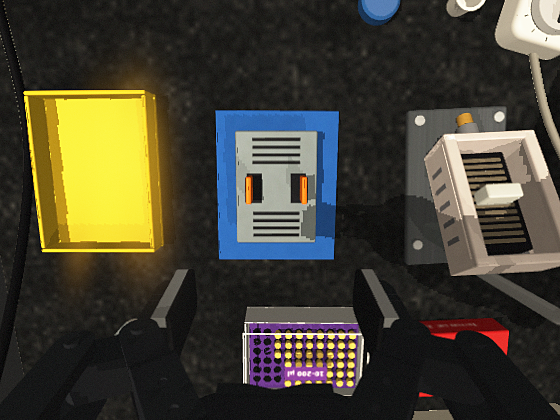

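Wrist view: the cover lies flat and centred on the mat, at pixel (277,187) inside the blue rectangle. The filter's white grip is visible in the open well at (500,195) and the tray is empty at (95,170). Next I measure the grip and tray.

```bash
cat >> h.py <<'E'
def toolF(psi=0,tilt=30):
    R=tool(psi,tilt); return np.c_[-R[:,1],R[:,0],R[:,2]]   # tool x=-y_w, tool y=-x_w
E
python3 - <<'E'
from h import *
np.set_printoptions(suppress=True,precision=2)
d=im('wrist');R=tool(0)
hsv=cv2.cvtColor(d['color'],cv2.COLOR_RGB2HSV)
mk=(hsv[...,1]<60)&(hsv[...,2]>140)
v,u=np.nonzero(mk);P=pts(d,np.c_[u,v]);a=P-O;w=np.c_[-a@R[:,0],a@R[:,1],-a@R[:,2]]
k=(abs(w[:,0]+3)<20)&(abs(w[:,1])<22)&(w[:,2]>-7)&(w[:,2]<4);g=w[k]
print('grip top',k.sum(),np.percentile(g,[3,50,97],axis=0))
mk=(hsv[...,0]>20)&(hsv[...,0]<34)&(hsv[...,1]>150)&(hsv[...,2]>60)
v,u=np.nonzero(mk);k=u<200;P=pts(d,np.c_[u,v][k])
rim=P[abs(P[:,2]-28)<3];fl=P[abs(P[:,2]-4)<3]
for n,q in(('rim',rim),('floor',fl)): print(n,len(q),cv2.minAreaRect(q[:,:2].astype(np.float32)),np.percentile(q,[1,99],axis=0))
go([535,-110,175],toolF());print(cur()[2]['qpos'],cur()[2]['time'])
E
```

```text
grip top 564 [[ -6.95 -14.58  -6.21]
 [ -0.99  -2.14  -2.9 ]
 [  3.52  11.81  -1.58]]
rim 2696 ((516.0071411132812, -341.577880859375), (111.25939178466797, 150.17674255371094), 87.15394592285156) [[ 440.25 -398.45   25.11]
 [ 592.11 -283.73   29.14]]
floor 14295 ((514.1713256835938, -349.9676818847656), (129.5464324951172, 150.6851806640625), 86.42537689208984) [[ 445.9  -394.19    1.93]
 [ 586.28 -286.46    6.21]]
move [29.6 60.8 29.5] [ 0.55 -0.55 -1.55] rows 1.7683652395441454 13.89363155532732 t 8.9333
[-0.48  0.29  0.2   1.64 -0.07 -0.43] 8.9333
```

Tray rim is 111 × 150 mm at (516, -341.5), yaw -2.9°. Grip top is at about well (-2, -1, -2). Turning the hand for the filter.

```bash
python3 nudge.py '0 5 0 0 0 -.12; 0 10 0 0 0 -.24; 0 15 0 .05 -.05 -.36; 5 20 5 .1 -.1 -.48; 8 25 8 .16 -.16 -.6; 10 30 10 .22 -.22 -.7; 15 35 15 .28 -.28 -.8; 18 40 18 .33 -.33 -.92; 21 45 21 .38 -.38 -1.04; 24 50 24 .43 -.43 -1.15' .55; python3 -c "
from h import *
go([535,-110,175],toolF());print(cur()[2]['qpos'],cur()[2]['time'])"
```

```text
time: 9.77
eef_pos: [540.1, -120.2, 177.7]
tool_rot: [0.111, -0.498, 0.848, -0.141]
ft_force: [-0.1, 0.9, 1.0]
opening: 0.55
grasp_force: 0.0
move [-6.4  9.8 -0.5] [ 0.15  -0.171 -0.473] rows 0.2799770047171421 4.20069647063197 t 9.7667
[-0.47384165 -0.50857384 -0.62730553  1.09286081  0.03523208 -1.5290758 ] 9.7667
```

```bash
python3 nudge.py '-1 2 0 .03 -.03 -.12; -2 4 0 .06 -.07 -.24; -4 6 0 .1 -.12 -.36; -6 9 0 .15 -.171 -.473; -6 9 0 .15 -.171 -.473;-6 9 0 .15 -.171 -.473'; python3 -c "
from h import *
print(W(-2,-.5,50));go(W(-2,-.5,50),toolF());print(cur()[2]['qpos'],cur()[2]['time'])"
```

```text
time: 10.27
eef_pos: [535.4, -111.7, 174.6]
tool_rot: [0.182, -0.681, 0.686, -0.182]
ft_force: [-0.2, 0.4, -0.3]
opening: 0.547
grasp_force: 0.0
[515.96794919   6.2        126.70127019]
move [-117.7   41.5   31.7] [ 0.002 -0.002 -0.007] rows 3.0878959963921377 0.0576710791756112 t 10.2667
[-0.59543741 -0.71984785 -0.81312831  1.03294877  0.28163136 -2.09514788] 10.2667
```

```bash
python3 nudge.py '-30 10 0 0 0 0; -60 20 8 0 0 0; -90 30 16 0 0 0; -118 40 25 0 0 0; -118 41 32 0 0 0;-118 41 32 0 0 0;-118 41 32 0 0 0'; python3 -c "
from h import *
go(W(-2,-.5,50),toolF());go(W(-2,-.5,8),toolF());print(cur()[2]['qpos'],cur()[2]['time'])"
```

```text
time: 10.85
eef_pos: [526.3, 6.3, 127.7]
tool_rot: [0.179, -0.682, 0.686, -0.179]
ft_force: [-0.4, -1.0, -0.7]
opening: 0.551
grasp_force: 0.0
move [ 0.2  9.5 -4.2] [ 0.011 -0.002 -0.006] rows 0.24912280206288417 0.10026162800720365 t 10.85
move [ 0.1  9.  37.8] [ 0.011 -0.002 -0.006] rows 0.9310263098047976 0.10026162800720365 t 10.85
[-0.32283069 -0.8396985  -0.96970524  0.94998969  0.15480865 -1.84832888] 10.85
```

```bash
python3 nudge.py '0 3 8 0 0 0; 0 9 18 .011 0 -.006; 0 9 28 .011 0 -.006; 0 9 34 .011 0 -.006;0 9 38 .011 0 -.006;0 9 38 .011 0 -.006;0 9 38 .011 0 -.006'; python3 -c "
from h import *
go(W(-2,-.5,8),toolF());print(cur()[2]['qpos'],cur()[2]['time']);im('wrist','w6.png')"
```

```text
time: 11.43
eef_pos: [537.7, 5.7, 91.2]
tool_rot: [0.183, -0.683, 0.683, -0.184]
ft_force: [-0.4, 0.2, 0.2]
opening: 0.548
grasp_force: 0.0
move [-0.5  1.1  0.4] [-0.002 -0.002 -0.   ] rows 0.030170858660710786 0.02137062704183725 t 11.4333
[-0.31692902 -0.78702423 -1.01156062  0.84235277  0.15489439 -1.84677286] 11.4333
```

View pics/w6.png

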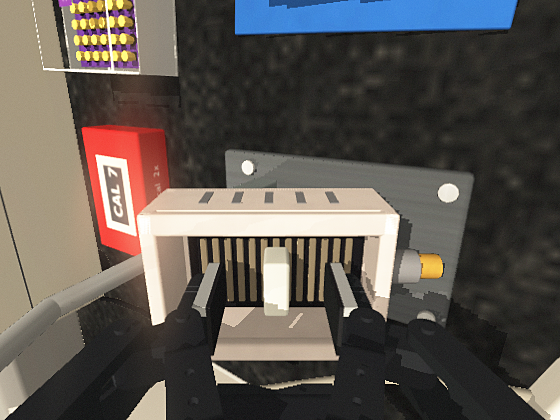

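Wrist view: the white grip bar is at (276,280), centred between the pads at (208,290) and (343,290), above the pleats. Closing.

```bash
python3 nudge.py '0 0 0 0 0 0;0 0 0 0 0 0;0 0 0 0 0 0;0 0 0 0 0 0;0 0 0 0 0 0;0 0 0 0 0 0' 0 50;  python3 -c "
from h import *
p,R,o=cur();print(o['qpos']);a=p-O;T=tool(0);print(-a@T[:,0],a@T[:,1],-a@T[:,2])"
```

```text
time: 11.98
eef_pos: [537.8, 6.1, 91.7]
tool_rot: [0.183, -0.683, 0.683, -0.185]
ft_force: [-5.0, 0.9, 5.1]
opening: 0.122
grasp_force: 50.1
[-0.31609586 -0.78838772 -1.01182078  0.84252867  0.15478639 -1.84679616]
-0.6096602634830561 -0.6099082923550618 8.745093575483915
```

```bash
python3 nudge.py '0 0 -3 0 0 0; 0 0 -7 0 0 0; 0 0 -11 0 0 0; 0 0 -15 -.01 0 0; 0 0 -19 -.02 0 0; 0 0 -22 -.03 0 0;0 0 -22 -.03 0 0'; python3 -c "
from h import *
p,R,o=cur();print(o['qpos']);a=p-O;T=tool(0);print(-a@T[:,0],a@T[:,1],-a@T[:,2]);go(W(0,-.5,54),toolF(0,26))"
```

```text
time: 12.57
eef_pos: [526.9, 6.0, 111.3]
tool_rot: [0.173, -0.685, 0.686, -0.174]
ft_force: [-0.4, -0.3, -0.3]
opening: 0.121
grasp_force: 49.1
[-0.31914319 -0.80240081 -0.97277815  0.92554133  0.14769755 -1.85395536]
-0.23578902184748607 -0.7231721887729288 31.16048825842979
move [ -0.2   0.4 -22.8] [-0.042 -0.002  0.   ] rows 0.5477654455627813 0.3352343408837638 t 12.5667
```

```bash
python3 nudge.py '0 0 -3 -.01 0 0; 0 0 -7 -.025 0 0; 0 0 -11 -.042 0 0; 0 0 -15 -.042 0 0; 0 0 -19 -.042 0 0; 0 0 -23 -.042 0 0;0 0 -23 -.042 0 0'; python3 -c "
from h import *
p,R,o=cur();print(o['qpos']);a=p-O;T=tool(0);print(-a@T[:,0],a@T[:,1],-a@T[:,2]);go([526,6,150],toolF(0,20));d=im('wrist','w7.png')"
```

```text
time: 13.15
eef_pos: [515.2, 6.3, 130.5]
tool_rot: [0.158, -0.689, 0.689, -0.159]
ft_force: [0.4, 1.1, -1.7]
opening: 0.119
grasp_force: 49.4
[-0.319552   -0.79193641 -0.91753352  1.01183254  0.13624421 -1.85993214]
-0.7662426776246676 -0.42666548482461053 53.6365453603627
move [  0.3 -18.2 -12.8] [-0.104 -0.002 -0.   ] rows 0.5350689813760054 0.8314056044371583 t 13.15
```

View pics/w7.png

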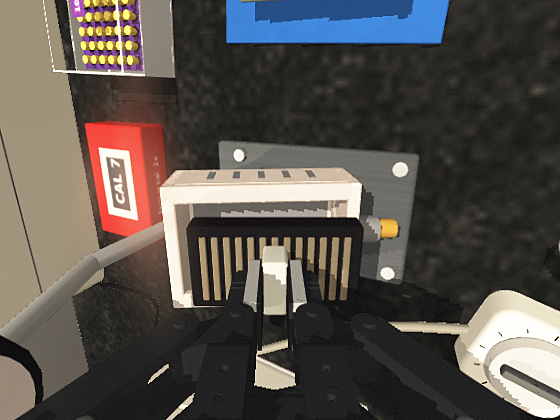

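The filter is fully out of the well, with its frame at (275,260) above the rim and square in the grip. Lifting, then carrying it level to the tray.

```bash
python3 nudge.py '0 -6 -8 -.03 0 0; 0 -14 -18 -.07 0 0; 15 -18 -24 -.1 0 0; 45 -18 -24 -.1 0 0; 80 -18 -24 -.1 0 0; 110 -18 -24 -.1 0 0; 140 -18 -24 -.15 0 0; 170 -18 -24 -.2 0 0; 200 -18 -24 -.25 0 0; 230 -18 -24 -.3 0 0'; python3 -c "
from h import *
print(cur()[2]['qpos']);go([516,-341.5,110],toolF(-2.9,0))"
```

```text
time: 14.03
eef_pos: [520.7, -225.3, 159.6]
tool_rot: [0.053, -0.705, 0.705, -0.054]
ft_force: [1.1, -0.1, 0.1]
opening: 0.119
grasp_force: 49.4
[-0.68711479 -0.15924884 -0.33905677  1.27321399  0.09439587 -2.25141683]
move [116.1  12.   48.5] [-0.151  0.003  0.05 ] rows 3.0316413281184205 1.270073893390575 t 14.0333
```

```bash
python3 nudge.py '30 3 0 -.05 0 .02; 60 6 8 -.1 0 .05; 90 9 20 -.151 0 .05; 113 12 36 -.151 0 .05; 116 12 48 -.151 0 .05;116 12 48 -.151 0 .05'; python3 nudge.py '0 0 0 0 0 0; 0 0 0 0 0 0'; python3 - <<'E'
from h import *
np.set_printoptions(suppress=True,precision=2)
go([516,-341.5,52.5],toolF(-2.9,0))
p,R,o=cur();d=im('wrist')
v,u=np.mgrid[0:420:2,0:560:2];P=pts(d,np.c_[u.ravel(),v.ravel()]);q=P[(np.linalg.norm((P-p)[:,:2],axis=1)<62)&(abs(P[:,2]-(p[2]-31))<8)]
print(p,len(q),np.percentile(q,[1,50,99],axis=0))
n=np.linalg.svd(q-q.mean(0),full_matrices=False)[2][2];print(n)
E
```

```text
time: 14.53
eef_pos: [515.1, -339.6, 107.0]
tool_rot: [0.002, -0.688, 0.725, 0.003]
ft_force: [0.0, 0.8, -1.3]
opening: 0.121
grasp_force: 49.3
time: 14.7
eef_pos: [516.7, -338.8, 111.8]
tool_rot: [0.002, -0.689, 0.724, -0.0]
ft_force: [-0.3, -0.1, -1.0]
opening: 0.122
grasp_force: 49.3
move [ 2.8  0.7 59.3] [-0.  0.  0.] rows 1.4227594260082672 0.02943838084919944 t 14.7
[ 516.69 -338.83  111.77] 2589 [[ 472.98 -362.92   73.33]
 [ 515.37 -348.7    80.3 ]
 [ 559.06 -316.69   83.27]]
[-0.   -0.05  1.  ]
```

```bash
python3 nudge.py '2.8 .7 20 0 0 0; 2.8 .7 38 0 0 0; 2.8 .7 52 0 0 0; 2.8 .7 58 0 0 0; 2.8 .7 59 0 0 0; 2.8 .7 59 0 0 0;2.8 .7 59 0 0 0'; python3 nudge.py '0 0 1 0 0 0; 0 0 2 0 0 0;0 0 2 0 0 0'
```

```text
time: 15.33
eef_pos: [516.3, -342.6, 53.0]
tool_rot: [0.002, -0.689, 0.725, -0.001]
ft_force: [-0.3, -0.5, -1.5]
opening: 0.123
grasp_force: 49.4
time: 15.58
eef_pos: [516.3, -342.7, 51.2]
tool_rot: [0.002, -0.689, 0.725, -0.001]
ft_force: [-1.2, 1.9, 6.1]
opening: 0.126
grasp_force: 50.1
```

Contact at the predicted height. Release and retreat.

```bash
python3 nudge.py '0 0 0 0 0 0;0 0 0 0 0 0;0 0 0 0 0 0;0 0 0 0 0 0;0 0 0 0 0 0' .5; python3 nudge.py '0 0 -10 0 0 0; 0 0 -30 0 0 0; 0 0 -60 0 0 0; 0 0 -95 0 0 0;0 0 -130 0 0 0;0 0 -160 0 0 0;0 0 -160 0 0 0'; python3 nudge.py '0 40 0 0 0 0;0 80 0 0 0 0; 0 100 0 0 0 0;0 100 0 0 0 0;0 100 0 0 0 0;0 100 0 0 0 0';  python3 -c "
from h import *
d=im('top','t8.png');d=im('wrist','w8.png');t=cv2.imread('pics/t8.png')[120:330,130:450];w=cv2.imread('pics/w8.png')
t=cv2.resize(t,(457,300));w=cv2.resize(w,(400,300));cv2.imwrite('pics/c8.png',np.vstack([cv2.copyMakeBorder(t,0,0,0,0,0),cv2.copyMakeBorder(w,0,0,0,57,0)]))"
```

```text
time: 16.0
eef_pos: [515.8, -342.4, 49.9]
tool_rot: [0.002, -0.689, 0.725, 0.0]
ft_force: [0.5, -1.0, 0.4]
opening: 0.498
grasp_force: 0.0
time: 16.58
eef_pos: [517.3, -344.7, 218.5]
tool_rot: [0.002, -0.689, 0.725, -0.005]
ft_force: [1.0, -0.4, 0.5]
opening: 0.5
grasp_force: 0.0
time: 17.08
eef_pos: [416.1, -338.0, 210.4]
tool_rot: [0.002, -0.689, 0.725, -0.001]
ft_force: [0.1, 0.4, -0.1]
opening: 0.497
grasp_force: 0.0
```

View pics/c8.png

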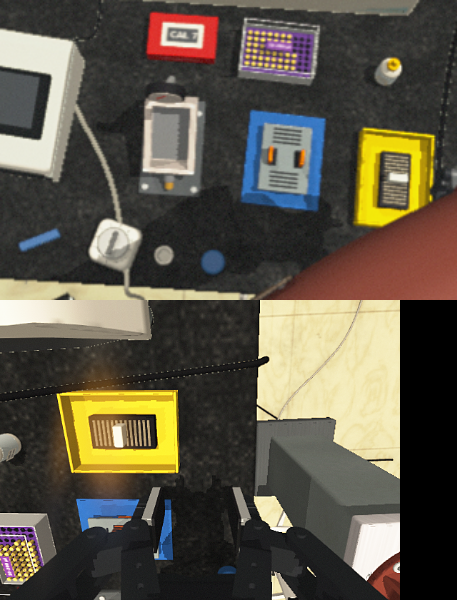

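The top view (upper half) shows the cover centred on the mat, the well empty, the filter flat and grip-up in the tray at (397,180), and the other items where they were. The wrist view agrees. Handing in.

```bash
python3 nudge.py '0 0 0 0 0 0;0 0 0 0 0 0;0 0 0 0 0 0'; python3 -c "
from plant import ctrl
print(ctrl.close_job())"
```

```text
time: 17.43
eef_pos: [415.9, -337.6, 209.6]
tool_rot: [0.002, -0.689, 0.725, 0.0]
ft_force: [-0.4, 0.2, -0.8]
opening: 0.503
grasp_force: 0.0
the job is handed in; nothing more can be done
None
```

The job is handed in at 17.4 s: the cover lies flat, outside up, in the middle of the blue mat, the spent filter lies flat, grip up, in the yellow tray, and the other items look undisturbed in the last camera views.

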